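# Wedge the tube pieces tight in the welding jig

## Robot

A 6-joint arm with a two-finger parallel gripper is mounted at the origin on the work surface. World frame = base frame: x ahead of the robot, y to its left, z up, the work surface at z = 0. Lengths are in mm, angles in rad, forces in N, time in s.
With the tool pointing down it reaches from about 325 to 900 mm from the base axis. Payload 6.1 kg.
Tool frame: the origin (TCP) lies on the centre line of the jaws, within the pads' length; the fingertips stand 17 mm ahead of it and the grasp point (between the pads) lies 2 mm behind it; z points along the fingers, y is the line along which they close (so a half turn about z gives the same grasp; the last joint's range is limited). The gripper opens to 87 mm and grips with 3 to 60 N. Pads are 19 mm wide; open, the fingers measure 117 mm over their backs; the gripper's body (75 mm by 190 mm) begins 51 mm behind the grasp point.
Start: joints at [-1.363, 0.22, 1.526, -0, 1.395, -0.126], TCP at [204.765, -590.497, 211.338] pointing down, gripper open.
Joint ranges: [-2.98, 2.98], [-0.91, 2.08], [0.09, 2.57], [-1.24, 4.39], [0.2, 2.65], [-2.68, 2.68]. Speed limits (rad/s): [2.57, 2.57, 3.01, 3.14, 3.14, 3.14].

## Interface

Orientations are given as a 3x3 rotation matrix whose columns are the frame's x, y, z axes.
In Python, from cell import observe, vision, r gives the robot as it stands.
- The arm moves only by the shell command python3 -m creep 'ROWS' [FORCE]. ROWS is JSON, a list of rows, each a list of 3 entries, a list of its own where there are three numbers: the shift along the tool's x, y, z scaled (see below), then the turn, a rotation vector about the tool's x, y, z scaled (see below), then the opening, from -1 (shut) to 1 (fully open). A call has 1 to 20 rows; each row is the pose to reach, as a shift and turn from the pose commanded when the call began, along the tool's axes at that moment; what a row does not reach only later rows make up. The controller multiplies each number of a shift by 0.12 m and each number of a turn by 60 degrees. A row lasts 1/12 s, in which the tool goes at most 41.7 mm and 7.16 degrees, less where a joint would pass 70% of its speed; a pose out of reach is approached as far as the arm can. A call with a number of a shift or a turn outside -1 to 1 is refused whole. A call with a gripper value outside its range is refused whole. The fingers move at their own pace and stop on an object; FORCE is the grip in N (left out, the last holds). Time passes only in rows, so rows that repeat a pose let the fingers close. It gives the time, the measured TCP pose, the force, the opening and the grip force at its end, in the units of the state.
- observe(): the state, without advancing time (a new reading comes with each control period).
- vision.snapshot(name): name is "side" or "top" or "wrist"; returns the picture (400x640x3 uint8, red, green, blue); there is no depth.
- vision.get_calibration(name): a dict with "mtx" (3x3 intrinsics, pixels), "R" (3x3) and "t" (3): a world point X has camera coordinates R X + t. Camera axes: x right, y down, z forward; pixel columns grow to the right and rows downward; lengths in mm; the calibration is good to about 2 mm. A picture is of the moment at which its call begins: read the wrist's pose just before it. get_calibration takes no time and is no camera call; for the wrist camera it gives the pose at the moment of the call.
- r.hand_in(): hands the job in; it is judged then, once.
The state is a dict: "time_s": time; "joints": joint angles; "qd": joint speeds; "tau": joint torques, N m; "position": TCP position; "orientation": TCP orientation; "contact_force": force on the tool from outside, world axes, zero at the start; "ft_torque": the same for the moment, N m; "opening": finger opening in mm; "finger_force": force on a finger pad.
Only numpy, scipy, OpenCV 4.12 (cv2) and the standard library are available. Lean on these libraries where they do the work, as an engineer would, in place of code of your own. Each camera call takes 0.05 s, during which the arm holds its last target. There are 200 camera calls.

## Task

Three cut steel tube pieces lie loosely in a row in the blue welding jig. Put the wide orange wedge, upright and square, into the gap at the end of the row and press it down fully home, so that its toe rests on the jig's floor and the row is locked tight; let go and leave it there. Leave the narrow green wedge where it stands.

Things in the scene. Friction and masses are not known exactly. Their poses are not given: they have to be found in the camera images.
- gap (a point): Middle of the end gap as when the row is packed tight, on the floor (10 mm above the bench) of the fixed blue jig, 100 x 230 mm. The row lies along y; +y points to the near end stop, its inner face at y +21 mm. Stops and tubes rise 40 mm from the floor, side rails (62 mm apart inside) 15 mm. Packed, the gap is 42 mm wide; at the start only 33 to 36, between last tube and near stop. z up.
- last_tube (a point): Centre of the loose tube piece beside the gap, last of three alike: bare grey steel tube, 58 mm long (x, across the row), 46 mm wide (y, along the row), 40 mm high, 0.2 kg. Packed tight, it is 44 mm from gap along that one's -y. The pieces slide along the jig when the wedge is pressed between (5 to 22 N down; its weight alone does not do it).
- wide_wedge (a point): Loose wide orange hollow plastic wedge, 0.08 kg, 95 mm high, upright on its toe on the bench. Point: middle of its head, the part to grip: 44 (x) by 30 mm (y), 45 to 95 mm above the toe; point 70 mm above the toe. Below, 44 mm long in x, tapering on both y sides: 18 mm thick at the toe, 41 mm at 40 mm up, 44 mm at 45 mm. z up; same either way round. Home: y along the row, toe on the floor.
- narrow_wedge (a point): Loose narrow green plastic wedge standing on its toe on the bench, too thin to lock the row: a bystander. 44 mm long (x), 16 mm thick (y) at the toe, 26 mm at most, 80 mm high. The point is the middle of its head (20 mm thick), 62.5 mm above the toe. z up.
There are look-alikes about, which are no part of the job. What is shaped like the part that bears wide_wedge but turquoise is not meant. What is shaped like the part that bears last_tube but yellow is not meant.

How it is judged (in metres and radians):
At the end, for the whole second after the job is handed in: Orange wedge in the gap: toe within 4 mm of the jig's floor, head within 13 mm of the gap's middle (level), upright within 8 degrees, square to the row within 11 degrees. Last tube piece within 4 mm of its packed place along the row, raised by under 5 mm (z of wide_wedge in the frame of gap below 0.074 m and horizontal distance between wide_wedge and gap below 0.013 m and angle between wide_wedge's own z axis and vertical below 0.15 rad and angle between the y axis of wide_wedge and the y axis of gap, either way round below 0.2 rad and y of last_tube in the frame of gap below -0.04 m and z of last_tube in the frame of gap below 0.025 m); the robot touches nothing.
It fails at once if the narrow green wedge is moved by more than 30 mm (distance of narrow_wedge from where it was at the start of the episode above 0.03 m).
It also fails if it takes over 45 s, if anything falls off the work surface, if the arm or the gripper's body presses on something with over 40 N, if the wrist force passes 120 N, or if a joint passes its speed limit or range.

## Working session

There is one attempt and no reset: what is moved stays moved. The work goes in short steps, Python scripts to look and compute and a shell command to move; the robot and the scene stay as the last step left them, time stands still between calls to the robot, and variables do not carry over. Pictures are saved under pics/ and viewed, at most 10 in all, crops included, and the job is handed in when it is done.

```bash
mkdir -p pics; python3 - <<'E'
from cell import observe, vision, r
import cv2,numpy as np
s=observe();print(s['time_s'],s['position'],np.round(s['orientation'],3).tolist(),s['opening'])
for n in("top","side"):
    im=vision.snapshot(n);cv2.imwrite(f'pics/{n}0.png',im[:,:,::-1]);c=vision.get_calibration(n)
    np.savez(f'pics/{n}0.npz',**{k:np.array(c[k]) for k in('mtx','R','t')})
    print(n,np.round(c['mtx'],1).tolist(),np.round(c['R'],3).tolist(),np.round(c['t']).tolist())
a=np.vstack([cv2.imread('pics/top0.png'),]);
E
```

```text
0.0 [ 204.62682156 -589.88308028  210.24025603] [[0.945, 0.328, -0.0], [0.328, -0.945, 0.002], [0.0, -0.002, -1.0]] 87.19060193884427
top [[407.1, 0.0, 326.5], [0.0, 407.1, 205.0], [0.0, 0.0, 1.0]] [[0.009, -1.0, 0.001], [-0.981, -0.009, -0.194], [0.194, 0.0, -0.981]] [-47.0, 518.0, 754.0]
side [[504.1, 0.0, 329.0], [0.0, 504.1, 205.7], [0.0, 0.0, 1.0]] [[-0.97, -0.244, -0.004], [-0.112, 0.462, -0.88], [0.216, -0.853, -0.475]] [488.0, 157.0, 1017.0]
```

View pics/top0.png

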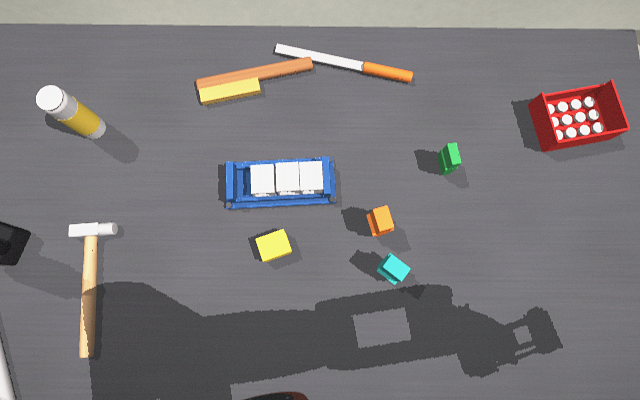

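View pics/side0.png

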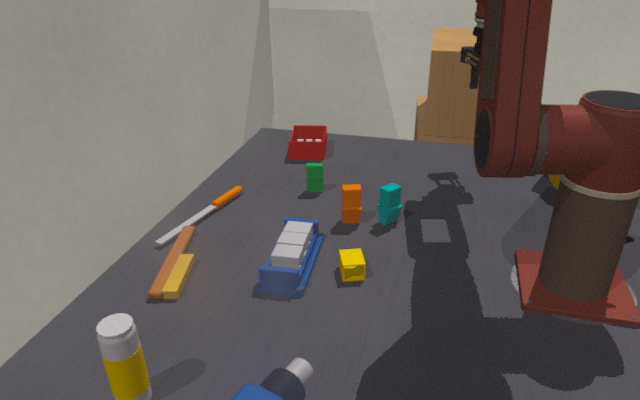

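Top view: the jig is at about (280,182), with the gap at its left end (near (243,180), world +y). There are two candidate wedges, orange at (380,221) and turquoise at (395,268). The orange one is meant and the green one at (450,158) is the bystander. The white-grey tubes are in the jig, and the loose yellow tube at (273,246) is a look-alike.

```bash
cat > h.py <<'E'
import cv2,numpy as np
def ray(c,px,z):
    d=np.linalg.inv(c['mtx'])@np.array([px[0],px[1],1.]);d=c['R'].T@d;o=-c['R'].T@c['t']
    return o+d*(z-o[2])/d[2]
def proj(c,X):
    p=c['mtx']@(c['R']@np.array(X,float)+c['t']);return p[:2]/p[2]
def cal(v,n):
    c=v.get_calibration(n);return {k:np.array(c[k],float) for k in('mtx','R','t')}
def mask(im,lo,hi):
    return cv2.inRange(cv2.cvtColor(im,cv2.COLOR_BGR2HSV),np.array(lo),np.array(hi))
def rect(m):
    cs=cv2.findContours(m,0,2)[0];return cv2.minAreaRect(max(cs,key=cv2.contourArea))
E
python3 - <<'E'
from h import *
im=cv2.imread('pics/top0.png');c=np.load('pics/top0.npz')
cr=im[140:290,210:480];cv2.imwrite('pics/crop1.png',cv2.resize(cr,None,fx=2.9,fy=2.9,interpolation=cv2.INTER_CUBIC))
hsv=cv2.cvtColor(im,cv2.COLOR_BGR2HSV)
print(hsv[205:238:3,380].tolist())
m=mask(im,(5,150,100),(16,255,255));m[:,:350]=0;m[:195]=0;m[250:]=0
ys,xs=np.nonzero(m);print(xs.min(),xs.max(),ys.min(),ys.max())
v=hsv[:,:,2];top=((m>0)&(v>np.percentile(v[m>0],60)-15)).astype('uint8')*255
for z,mm in((95,top),(50,m)):
    q=rect(mm);b=cv2.boxPoints(q);print(q,[ray(c,p,z)[:2].round().tolist() for p in b],ray(c,q[0],z).round())
mb=mask(im,(105,120,60),(125,255,255));mb[:,:200]=0;mb[:,360:]=0
q=rect(mb);print(q,[ray(c,p,30)[:2].round().tolist() for p in cv2.boxPoints(q)])
E
```

```text
[[115, 22, 129], [20, 161, 249], [20, 159, 247], [20, 157, 247], [21, 157, 247], [21, 155, 247], [21, 155, 247], [21, 154, 248], [22, 153, 250], [11, 191, 172], [9, 134, 150]]
367 393 205 235
((370.8741455078125, 225.06907653808594), (22.133474349975586, 3.77543306350708), 70.70995330810547) [[491.0, -115.0], [494.0, -122.0], [455.0, -135.0], [453.0, -128.0]] [ 473. -125.   95.]
((376.6759338378906, 225.0087432861328), (29.190942764282227, 19.562517166137695), 43.451839447021484) [[486.0, -107.0], [514.0, -134.0], [475.0, -175.0], [446.0, -148.0]] [ 480. -141.   50.]
((279.52606201171875, 182.14404296875), (47.148094177246094, 109.70964050292969), 86.87786865234375) [[613.0, 172.0], [628.0, -55.0], [528.0, -61.0], [514.0, 161.0]]
```

View pics/crop1.png

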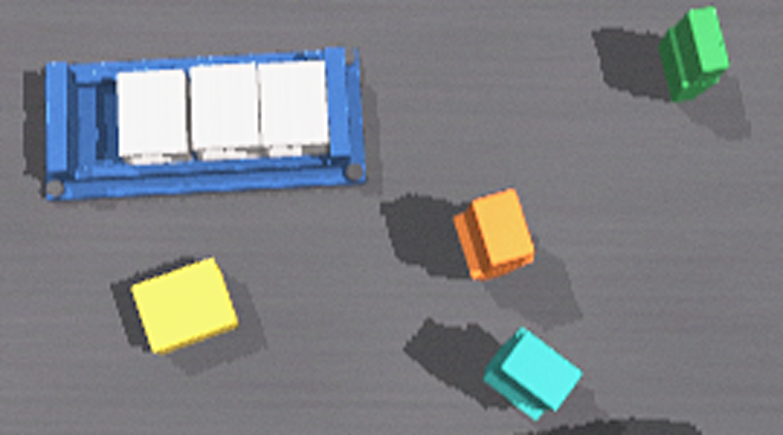

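The crop confirms the target: the orange wedge's top face is at crop (500,228), and turquoise at (540,372) is the look-alike. The gap is at crop (100,118), between the left stop (crop x of about 68) and the last tube (crop x of about 117).

```bash
cat >> h.py <<'E'
def pose_from_rect(c,q,z):
    P=[ray(c,p,z)[:2] for p in cv2.boxPoints(q)];e1=P[1]-P[0];e2=P[2]-P[1]
    if np.linalg.norm(e1)<np.linalg.norm(e2): e1,e2=e2,e1
    a=np.degrees(np.arctan2(e1[1],e1[0]));a=(a+90)%180-90
    return np.mean(P,0).round(1),round(a,1),np.linalg.norm(e1).round(1),np.linalg.norm(e2).round(1) # long-edge angle
def move(s,target,yaw):  # tool shift (scaled) & z turn so tool x,y axes at world yaw of tool x
    R=np.array(s['orientation']);d=R.T@(np.array(target)-s['position'])/120
    a=np.degrees(np.arctan2(R[1,0],R[0,0]));t=-(yaw-a);t=(t+90)%180-90
    print('shift',d.round(3),'yawnow',a.round(2),'turn about tool z deg',t.round(1),'scaled',(t/60).round(4))
E
python3 - <<'E'
from h import *
from cell import observe
im=cv2.imread('pics/top0.png');c=np.load('pics/top0.npz')
m=mask(im,(17,100,225),(24,255,255));m[:,:350]=0;m[:195]=0;m[250:]=0
p=pose_from_rect(c,rect(m),95);print(p)
w=mask(im,(0,0,225),(180,30,255));w[:155]=0;w[205:]=0;w[:,:240]=0;w[:,335:]=0
print('tubes',pose_from_rect(c,rect(w),50))
for q in((46,65),(68,63),(68,188),(328,48),(350,170)):print(ray(c,(210+q[0]/2.9,140+q[1]/2.9),50).round())
for q in((47,200),(365,182)):print(ray(c,(210+q[0]/2.9,140+q[1]/2.9),10).round())
cw=None
s=observe();move(s,[*p[0],190],p[1])
from cell import vision
cw=cal(vision,'wrist');print('cam in tool', (np.array(s['orientation']).T@(-cw['R'].T@cw['t']-s['position'])).round(), (np.array(s['orientation']).T@cw['R'].T).round(2).tolist(), cw['mtx'][0])
E
```

```text
(array([ 486.9, -148. ]), np.float64(16.2), np.float64(41.3), np.float64(28.0))
tubes (array([574.7,  13.6]), np.float64(-87.2), np.float64(93.8), np.float64(66.8))
[605. 162.  50.]
[606. 146.  50.]
[518. 142.  50.]
[619. -35.  50.]
[532. -51.  50.]
[517. 166.  10.]
[532. -62.  10.]
shift [ 3.429 -2.709  0.175] yawnow 19.13 turn about tool z deg 2.9 scaled 0.0488
cam in tool [  77.   -0. -173.] [[-0.0, -0.96, -0.28], [1.0, -0.0, 0.0], [-0.0, -0.28, 0.96]] [321.80092614   0.         318.16015841]
```

```bash
for i in 1 2 3; do :; done
python3 -m creep '[[[0.95,-0.75,0],[0,0,0],1],[[0.95,-0.75,0],[0,0,0],1],[[0.95,-0.75,0],[0,0,0],1],[[0.95,-0.75,0],[0,0,0],1]]' 20
python3 -m creep '[[[0.95,-0.75,0],[0,0,0],1],[[0.95,-0.75,0],[0,0,0],1],[[0.95,-0.75,0],[0,0,0],1],[[0.95,-0.75,0],[0,0,0],1]]'
python3 -m creep '[[[0.95,-0.75,0],[0,0,0],1],[[0.95,-0.75,0],[0,0,0],1],[[0.95,-0.75,0],[0,0,0],1],[[0.95,-0.75,0],[0,0,0],1]]'
python3 -m creep '[[[0.58,-0.46,0],[0,0,0.05],1],[[0.58,-0.46,0],[0,0,0.05],1],[[0.58,-0.46,0],[0,0,0.05],1],[[0.58,-0.46,0],[0,0,0.05],1],[[0.58,-0.46,0],[0,0,0.05],1]]'
cat > look.py <<'E'
from h import *
from cell import observe,vision
import sys
n=sys.argv[1];s=observe();c=cal(vision,'wrist');im=vision.snapshot('wrist')[:,:,::-1]
cv2.imwrite(f'pics/{n}.png',im);np.savez(f'pics/{n}.npz',**c)
print(s['time_s'],s['position'].round(1),s['opening'])
E
python3 look.py w1
python3 - <<'E'
from h import *
from cell import observe
im=cv2.imread('pics/w1.png');c=np.load('pics/w1.npz')
hsv=cv2.cvtColor(im,cv2.COLOR_BGR2HSV);q=proj(c,(487,-148,95)).astype(int);print(q,hsv[q[1],q[0]])
h=hsv[q[1],q[0]].astype(int);m=mask(im,(h[0]-4,100,h[2]-15),(h[0]+4,255,255))
p=pose_from_rect(c,rect(m),95);print(p,rect(m));s=observe();move(s,[*p[0],75],p[1])
E
```

```text
time_s: 0.43
position: [284.6, -464.3, 210.5]
orientation: [[0.944, 0.329, 0.0], [0.329, -0.944, 0.003], [0.001, -0.003, -1.0]]
contact_force: [0.6, -0.6, -0.4]
opening: 87.0
finger_force: 0.0
time_s: 0.77
position: [362.7, -341.8, 210.9]
orientation: [[0.944, 0.33, 0.0], [0.33, -0.944, 0.002], [0.001, -0.002, -1.0]]
contact_force: [0.1, -0.4, -0.4]
opening: 86.9
finger_force: 0.0
time_s: 1.1
position: [440.8, -219.5, 211.1]
orientation: [[0.944, 0.33, 0.0], [0.33, -0.944, 0.002], [0.001, -0.002, -1.0]]
contact_force: [1.0, -0.2, 0.1]
opening: 87.0
finger_force: 0.0
time_s: 1.52
position: [486.8, -148.3, 210.9]
orientation: [[0.96, 0.279, -0.001], [0.279, -0.96, -0.0], [-0.001, -0.0, -1.0]]
contact_force: [0.0, -0.6, -0.4]
opening: 87.3
finger_force: 0.0
1.5167 [ 486.8 -148.3  210.9] 87.30304306638622
[318 189] [ 21 255 255]
(array([ 490.9, -147.9]), np.float64(17.1), np.float64(50.6), np.float64(31.6)) ((319.5, 184.5), (53.0, 35.0), 90.0)
shift [3.900e-02 1.000e-03 1.133e+00] yawnow 16.13 turn about tool z deg -1.0 scaled -0.0161
```

View pics/w1.png

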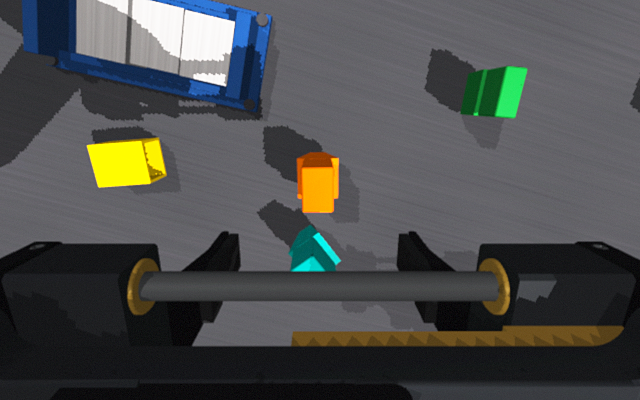

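The orange top face spans columns 302–334 and rows 168–212, with its centre at (318,189) as predicted. Its edges are square to the tool and the turquoise part is clear at (315,250). Descending and gripping.

```bash

python3 -m creep '[[[0,0,0.3],[0,0,0],1],[[0,0,0.6],[0,0,0],1],[[0,0,0.9],[0,0,0],1],[[0,0,0.9],[0,0,0],1]]' 25
python3 -m creep '[[[0,0,0.25],[0,0,0],1],[[0,0,0.25],[0,0,0],1],[[0,0,0.25],[0,0,0],-1],[[0,0,0.25],[0,0,0],-1],[[0,0,0.25],[0,0,0],-1],[[0,0,0.25],[0,0,0],-1],[[0,0,0.25],[0,0,0],-1],[[0,0,0.25],[0,0,0],-1],[[0,0,0.25],[0,0,0],-1],[[0,0,0.25],[0,0,0],-1],[[0,0,0.25],[0,0,0],-1],[[0,0,0.25],[0,0,0],-1]]' 40
```

```text
time_s: 1.9
position: [480.9, -147.6, 96.0]
orientation: [[0.961, 0.275, -0.012], [0.275, -0.961, 0.005], [-0.01, -0.008, -1.0]]
contact_force: [-1.6, 0.7, -0.5]
opening: 86.9
finger_force: 0.0
time_s: 2.9
position: [487.1, -148.3, 73.3]
orientation: [[0.961, 0.278, -0.0], [0.278, -0.961, 0.0], [-0.0, -0.0, -1.0]]
contact_force: [0.1, 0.3, 0.1]
opening: 29.3
finger_force: 40.0
```

```bash

python3 -m creep '[[[0,0,-0.3],[0,0,0],-1],[[0,0,-0.6],[0,0,0],-1],[[0,0,-0.95],[0,0,0],-1],[[0,0,-0.95],[0,0,0],-1],[[0,0,-0.95],[0,0,0],-1],[[0,0,-0.95],[0,0,0],-1]]' 40
python3 - <<'E'
from h import *
from cell import observe
move(observe(),[540,60,195],3.3)
E
```

```text
time_s: 3.4
position: [486.9, -148.3, 187.0]
orientation: [[0.961, 0.278, -0.0], [0.278, -0.961, 0.0], [-0.0, -0.0, -1.0]]
contact_force: [-0.6, -0.2, -1.3]
opening: 29.2
finger_force: 40.0
shift [ 0.907 -1.544 -0.066] yawnow 16.13 turn about tool z deg 12.8 scaled 0.2138
```

```bash

python3 -m creep '[[[0.15,-0.25,-0.05],[0,0,0],-1],[[0.3,-0.5,-0.05],[0,0,0],-1],[[0.45,-0.77,-0.05],[0,0,0],-1],[[0.45,-0.77,-0.05],[0,0,0],-1]]'
python3 -m creep '[[[0.15,-0.25,0],[0,0,0.1],-1],[[0.3,-0.5,0],[0,0,0.2],-1],[[0.45,-0.77,0],[0,0,0.21],-1],[[0.45,-0.77,0],[0,0,0.21],-1],[[0.45,-0.77,0],[0,0,0.21],-1],[[0.45,-0.77,0],[0,0,0.21],-1]]'
python3 look.py w2
```

```text
time_s: 3.73
position: [512.6, -39.0, 190.9]
orientation: [[0.96, 0.282, -0.003], [0.282, -0.959, 0.004], [-0.002, -0.005, -1.0]]
contact_force: [-0.9, -0.2, 0.1]
opening: 29.5
finger_force: 40.0
time_s: 4.23
position: [538.3, 58.8, 191.5]
orientation: [[0.998, 0.063, -0.003], [0.063, -0.998, -0.001], [-0.003, 0.0, -1.0]]
contact_force: [0.3, -0.9, -1.1]
opening: 29.6
finger_force: 40.0
4.2333 [538.3  58.8 191.5] 29.583251884243932
```

View pics/w2.png

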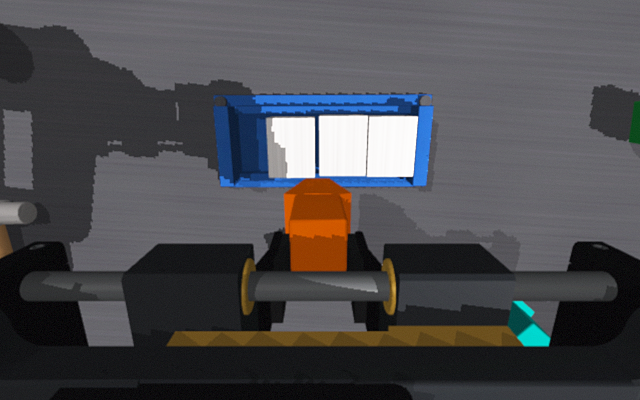

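The wrist view shows the wedge held at (317,225), the jig spanning (215–432, 95–187), and the gap between the stop at about x=230 and the last tube at about x=267. I'll enlarge the gap.

```bash
python3 - <<'E'
import cv2,numpy as np
im=cv2.imread('pics/w2.png')[85:195,205:355].astype(float)
im=(255*(im/255)**0.5).astype('uint8')
cv2.imwrite('pics/w2c.png',cv2.resize(im,None,fx=5,fy=5,interpolation=cv2.INTER_NEAREST))
E
```

```text
(no output)
```

View pics/w2c.png

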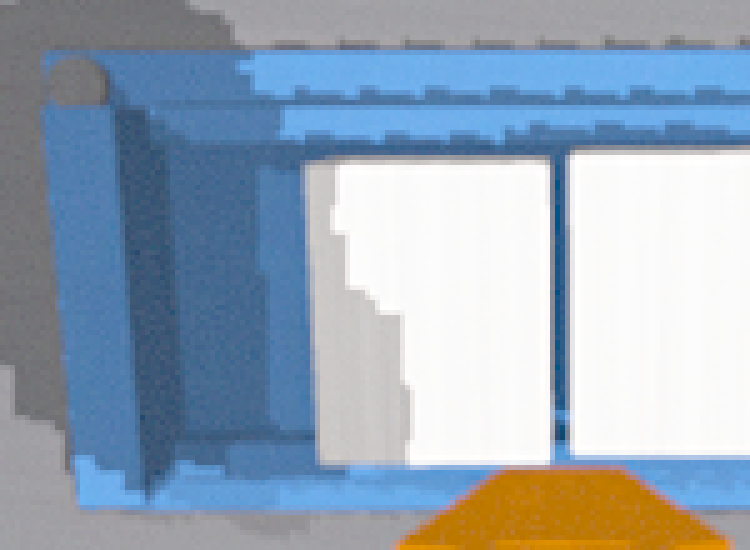

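```bash
python3 - <<'E'
from h import *
from cell import observe
c=np.load('pics/w2.npz');f=lambda x,y,z:ray(c,(205+(x-.5)/5,85+(y-.5)/5),z)[:2].round(1)
print('stop top',f(112,105,50),f(140,490,50));print('stop bot',f(165,140,10),f(182,438,10))
print('tube',f(305,163,50),f(318,465,50),f(550,158,50),f(552,463,50))
print('outer rail near side',f(80,507,10),'t2',f(570,150,50),f(570,455,50))
# far stop/right rail end in full image
print('rail ends z25',ray(c,(219,187),10).round(),ray(c,(432,187),10).round())
s=observe();print(s['time_s'])
E
```

```text
stop top [606.9 148.8] [532.6 144.5]
stop bot [599.4 148.4] [534.7 145.2]
tube [598.6 112.4] [540.  108.9] [602.4  66.1] [543.3  62.2]
outer rail near side [517.2 168.4] t2 [604.1  62.4] [545.2  58.7]
rail ends z25 [516. 171.  10.] [531. -71.  10.]
4.2833
```

```bash

python3 -m creep '[[[0.15,-0.27,0],[0,0,0],-1],[[0.28,-0.54,0],[0,0,0],-1],[[0.28,-0.54,0],[0,0,0],-1],[[0.28,-0.54,0],[0,0,0],-1],[[0.28,-0.54,0],[0,0,0],-1],[[0.28,-0.54,0],[0,0,0],-1]]'
python3 - <<'E'
from h import *
from cell import observe
move(observe(),[568.7,126.2,132],3.5)
E
```

```text
time_s: 4.78
position: [568.7, 124.2, 193.0]
orientation: [[0.998, 0.06, -0.001], [0.06, -0.998, -0.001], [-0.001, 0.001, -1.0]]
contact_force: [-0.4, -0.4, -0.5]
opening: 29.6
finger_force: 40.0
shift [ 0.002 -0.017  0.508] yawnow 3.43 turn about tool z deg -0.1 scaled -0.0011
```

```bash

python3 -m creep '[[[0,-0.017,0.2],[0,0,0],-1],[[0,-0.017,0.4],[0,0,0],-1],[[0,-0.017,0.55],[0,0,0],-1],[[0,-0.017,0.65],[0,0,0],-1],[[0,-0.017,0.7],[0,0,0],-1],[[0,-0.017,0.7],[0,0,0],-1],[[0,-0.017,0.7],[0,0,0],-1]]'
python3 look.py w3;python3 - <<'E'
import cv2
im=cv2.imread('pics/w3.png')[60:300,180:500].astype(float)
cv2.imwrite('pics/w3c.png',cv2.resize((255*(im/255)**.6).astype('uint8'),None,fx=2.4,fy=2.4))
E
```

```text
time_s: 5.37
position: [569.4, 127.5, 110.0]
orientation: [[0.998, 0.061, 0.001], [0.061, -0.998, 0.0], [0.001, 0.0, -1.0]]
contact_force: [0.3, 0.2, -0.1]
opening: 29.6
finger_force: 40.0
5.3667 [569.4 127.5 110. ] 29.59830744848082
```

View pics/w3c.png

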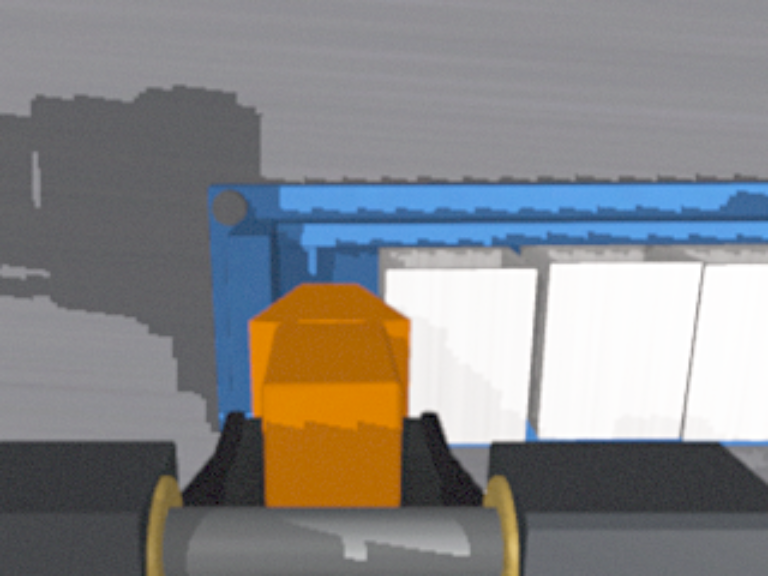

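The toe is entering between the stop edge (crop x of about 272) and the tube (crop x of about 385), square to the row. Pressing down.

```bash

python3 -m creep '[[[0,0.011,0.03],[0,0,0],-1],[[0,0.011,0.06],[0,0,0],-1],[[0,0.011,0.09],[0,0,0],-1],[[0,0.011,0.12],[0,0,0],-1],[[0,0.011,0.14],[0,0,0],-1],[[0,0.011,0.14],[0,0,0],-1],[[0,0.011,0.14],[0,0,0],-1]]' 50
python3 -m creep '[[[0,0,0.02],[0,0,0],-1],[[0,0,0.04],[0,0,0],-1],[[0,0,0.06],[0,0,0],-1],[[0,0,0.075],[0,0,0],-1],[[0,0,0.085],[0,0,0],-1],[[0,0,0.085],[0,0,0],-1],[[0,0,0.085],[0,0,0],-1]]'
```

```text
time_s: 6.0
position: [568.9, 126.7, 92.4]
orientation: [[0.998, 0.062, -0.0], [0.062, -0.998, -0.0], [-0.0, 0.0, -1.0]]
contact_force: [-0.1, 1.5, -0.1]
opening: 29.3
finger_force: 50.0
time_s: 6.58
position: [570.5, 125.8, 83.9]
orientation: [[0.998, 0.062, 0.003], [0.062, -0.998, -0.001], [0.003, 0.001, -1.0]]
contact_force: [0.1, 0.1, 7.9]
opening: 29.1
finger_force: 50.0
```

```bash

python3 -m creep '[[[0,0,0.01],[0,0,0],-1],[[0,0,0.02],[0,0,0],-1],[[0,0,0.02],[0,0,0],-1],[[0,0,0.02],[0,0,0],-1]]'
python3 look.py w4;python3 - <<'E'
import cv2
im=cv2.imread('pics/w4.png')[60:300,180:500].astype(float)
cv2.imwrite('pics/w4c.png',cv2.resize((255*(im/255)**.6).astype('uint8'),None,fx=2.4,fy=2.4))
E
```

```text
time_s: 6.92
position: [571.2, 125.7, 83.3]
orientation: [[0.998, 0.062, 0.004], [0.062, -0.998, -0.001], [0.004, 0.002, -1.0]]
contact_force: [-3.7, -1.4, 16.9]
opening: 29.5
finger_force: 50.0
6.9167 [571.2 125.7  83.3] 29.45040559499535
```

View pics/w4c.png

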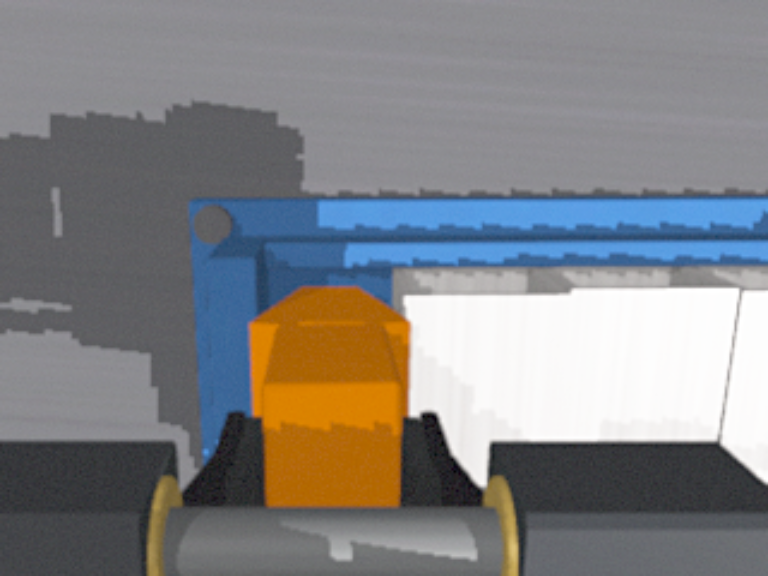

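TCP z is 83.3, exactly the predicted home height. The force is rising on the floor, and the seams between the tubes are closed. Releasing and retreating.

```bash

python3 -m creep '[[[0,0,-0.015],[0,0,0],-1],[[0,0,-0.015],[0,0,0],-1],[[0,0,-0.015],[0,0,0],1],[[0,0,-0.015],[0,0,0],1],[[0,0,-0.015],[0,0,0],1],[[0,0,-0.015],[0,0,0],1],[[0,0,-0.015],[0,0,0],1],[[0,0,-0.015],[0,0,0],1],[[0,0,-0.015],[0,0,0],1],[[0,0,-0.2],[0,0,0],1],[[0,0,-0.45],[0,0,0],1],[[0,0,-0.7],[0,0,0],1],[[0,0,-0.95],[0,0,0],1],[[0,0,-0.95],[0,0,0],1],[[0,0,-0.95],[0,0,0],1]]'
python3 look.py w5;python3 - <<'E'
import cv2,numpy as np
from cell import vision
a=vision.snapshot('side')[190:310,230:390,::-1];b=vision.snapshot('top')[130:250,200:360,::-1];w=cv2.imread('pics/w5.png')
cv2.imwrite('pics/f.png',np.hstack([cv2.resize(x,(400,300)) for x in(a,w)]))
E
```

```text
time_s: 8.22
position: [570.8, 126.8, 196.7]
orientation: [[0.998, 0.062, 0.005], [0.062, -0.998, 0.0], [0.005, -0.0, -1.0]]
contact_force: [0.1, -0.6, -0.9]
opening: 86.6
finger_force: 0.0
8.2167 [570.8 126.8 196.7] 86.6381063850417
```

View pics/f.png

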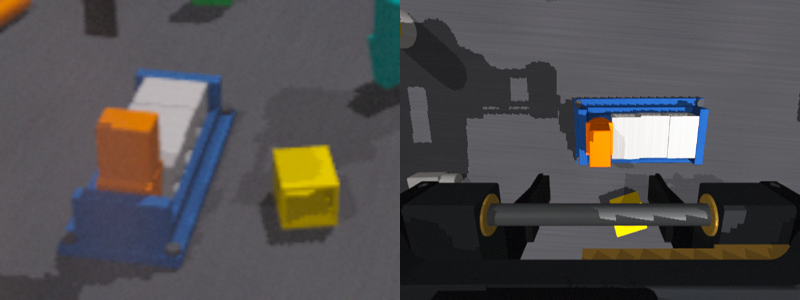

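The orange wedge stands upright in the gap at (598,140) in the right panel. The tubes sit flush against the far stop. One numeric check before handing in.

```bash
python3 - <<'E'
from h import *
im=cv2.imread('pics/w5.png');c=np.load('pics/w5.npz')
w=mask(im,(0,0,150),(180,40,255));w[:140]=0;w[225:]=0;w[:,:320-60]=0;w[:,485:]=0
print('row extent',pose_from_rect(c,rect(w),50),[ray(c,p,50).round().tolist() for p in cv2.boxPoints(rect(w))])
m=mask(im,(5,150,80),(25,255,255));m[:140]=0;m[225:]=0
x,y,ww,h=cv2.boundingRect(m);print(x,y,ww,h)
r1=m[y+h-8];xs=np.nonzero(r1)[0];print('near top-edge mid',ray(c,(xs.mean(),y+h),105).round(1),'width',ray(c,(xs.min(),y+h),105)[1]-ray(c,(xs.max()+1,y+h),105)[1])
e=proj(c,(568.7+1.5-22,126-1.3,105));print('expected near edge',e.round(1), proj(c,(548,125,111)).round(1))
E
```

```text
row extent (array([576.1,  34.8]), np.float64(-86.5), np.float64(138.5), np.float64(60.9)) [[541.0, 103.0, 50.0], [602.0, 108.0, 50.0], [611.0, -30.0, 50.0], [550.0, -42.0, 50.0]]
297 157 44 66
near top-edge mid [547.4 124.  105. ] width 28.925252883703905
expected near edge [319.3 222.1] [319.  224.7]
```

The row measures 138.5 mm (packed is 138), the last tube's face is about 41 mm from the stop, and the wedge head is at home height.

```bash
python3 -c "
from cell import r
print(r.hand_in())"
```

```text
the job is handed in; nothing more can be done
None
```

The orange wedge is pressed home in the gap with its toe on the jig's floor, the tube row is packed tight, the gripper is clear, and the job is handed in; hand-in returned no verdict, and the green wedge was never approached.

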